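# Draw a dropped bracket out from behind the sander guard

## Task

A steel angle bracket has dropped behind the guard of the bench sander. Take the hooked rod by its handle, reach in under the guard and drop its pin into the bracket's hole, then draw the bracket out along the bench, with the rod and not with your fingers, until its front edge lies square and firmly against the stop bar of the catch frame: hold it there for a moment with a pull of about 9 N, and let the bracket never press on the sander or its frame with more than 15 N, nor the rod on bracket or sander with more than 20 N. Unhook, leave the bracket lying square in the frame, lay the rod down flat on the bench with its pin beyond the ends of the frame, clear of the sander, and leave the other things alone.

Things in the scene. Friction and masses are not known exactly. Their poses are not given: they have to be found in the camera images.
- sander: Green bench disc sander with guard, fixed to the bench. Origin: on the bench, middle of the guard's mouth; +y points out of the mouth to the open bench, +x along the mouth, z up. The guard spans x -130..130, y -170..0 mm, open to the bench below: sides and roof of steel bars (roof at 125 mm, bars 28 mm apart), clear front plate at y = 0. The housing, 170 high, lies behind y = -170.
- guard_edge (a point): Middle of the lower edge of the guard's clear front plate, 57 mm above the bench; axes as the sander's. The mouth below it is open, 250 mm wide.
- catch_frame (a point): Point on the bench 85 mm in front of the middle of the mouth; axes as the sander's. The catch frame lies before the mouth: steel strips 10 mm high, two runners along y at x = -130 and 130 mm reaching 150 mm out, and across them the rigid stop bar, 14 mm thick. It is clamped with its inner face anywhere from 0 to 40 mm further out (+y) than this point; that is not measured: feel for it. The floor inside is the bench.
- bracket: Loose steel angle bracket behind the guard, 0.11 to 0.23 kg. Origin: centre of its underside. Plate 50 (x) by 64 (y) by 8 mm thick; an upstand, 6 thick, rises to 34 mm along its -y (inner) edge. Its straight front edge at y = +32 faces roughly to the mouth (within 0.35 rad).
- bracket_hole (a point): Middle of the bracket's through hole, 20 mm diameter, at the plate's upper face (8 mm above the bench), 10 mm in front of the bracket's centre.
- bracket_front (a point): Middle of the bracket's straight front edge, 4 mm above the bench; +y points out of that edge.
- hook: Hooked rod, 0.2 kg, 354 mm long, lying along its own y. Origin: centre of the underside of its wooden handle, a bar 22 wide (x), 100 long (y), 38 mm high. An 8 mm steel rod, axis 26 mm above the underside, runs from the handle to y = -300 and ends in an 8 mm pin turned straight down to the level of the underside.
- hook_grip (a point): Best grasp on the handle: half-way up (19 mm), 25 mm forward of its middle, at the tool's centre of mass; pinch across the 22 mm width (the hook's x). Axes as the hook's.
- hook_pin (a point): Centre of the flat lower end of the hook's down-turned pin: y = -300 mm, z = 0 in the hook's frame, 275 mm from the grasp point.
- offcut: wooden offcut 30 x 45 x 18 mm lying inside the sander's guard; a bystander.
- plain_angle: small steel angle without a hole, 40 x 50 mm, 35 high, on the open bench; a bystander.
- screwdriver: screwdriver; a bystander.
- tape_roll: roll of masking tape 90 mm across, 24 high; a bystander.
- jar: closed jar 60 mm across, 80 high; a bystander.
- sanding_block: cork sanding block 110 x 60 x 30 mm; a bystander.
- straight_rod: straight steel rod without hook in a wooden handle, 245 mm long; a bystander.
Not all that is in view belongs to the job. Leave any purple or red look-alike of the bracket alone.

How it is judged:
By the outcome, as a careful person would: the job done as asked, in the order asked, and still so for the second after the job is handed in, with the robot touching nothing.
It also fails if it takes over 72 s, if anything falls off the work surface, if the arm or the gripper's body presses on something with over 40 N, if the wrist force passes 120 N, or if a joint passes its speed limit or range.

## Robot

A 6-joint arm with a two-finger parallel gripper is mounted at the origin on the work surface. World frame = base frame: x ahead of the robot, y to its left, z up, the work surface at z = 0. Lengths are in m, angles in rad, forces in N, time in s.
With the tool pointing down it reaches from about 0.35 to 0.8 m from the base axis. Payload 7.3 kg.
Tool frame: the origin (TCP) lies between the finger pads; the fingertips stand 25 mm ahead of it and the grasp point (between the pads) lies 6 mm ahead of it (r.tip_extent is the distance from the TCP to the fingertips, in m); z points along the fingers, y is the direction in which the jaws open and shut (so a half turn about z gives the same grasp; the last joint's range is limited). The gripper opens to 85 mm and grips with 20 to 120 N. Pads are 22 mm wide; open, the fingers measure 114 mm over their backs; the gripper's body (76 mm by 85 mm) begins 54 mm behind the grasp point. The pads swing forward as they close: fully open they stand 13 mm farther back than shut.
Start: joints at [1.048, 0.342, 1.524, -0, 1.275, -0.146], TCP at [0.193, 0.488, 0.256] pointing down, gripper open.
Joint ranges: [-2.53, 2.53], [-0.77, 2.02], [0.04, 2.7], [-1, 4.14], [0.28, 2.66], [-3.11, 3.11]. Speed limits (rad/s): [2.57, 2.57, 3.14, 3.14, 3.14, 3.14].

## Interface

Orientations are given as a unit quaternion [x, y, z, w].
In Python, from workcell import r, command_gripper, optics gives the robot as it stands. The module is installed in compiled form; this text tells all that it offers. Calls block until the motion is done:
- r.reach(position, orientation): joint-space move of the TCP to a pose.
- r.move_straight(position, orientation=None, speed=0.15, max_force=None): straight line of the TCP; orientation=None keeps the orientation; speed is the mean speed in m/s. With max_force (N) it stops when the force on the tool has changed by that much, and returns True; else False.
- r.movej(angles): joint-space move.
- command_gripper(opening, force=None): finger opening in m; force is the grip in N (None keeps the last); returns when the fingers have stopped.
- r.hold(seconds).
- r.solve_ik(position, orientation): joint angles nearest the present ones, or None.
- r.read_state(): the state.
- optics.get_image(name): name is "side" or "top" or "wrist"; returns (picture, depth): 400x640x3 uint8, red, green, blue; 400x640 float32, m along the optical axis (not along the pixel's ray), 0 where there is no reading.
- optics.camera_model(name): a dict with "K" (3x3 intrinsics, pixels), "R" (3x3) and "t" (3): a world point X has camera coordinates R X + t; the wrist camera has in their place "tool_from_camera" (4x4, takes a point from camera to tool coordinates, whose origin is the TCP and whose axes are the flange's). Camera axes: x right, y down, z forward; pixel columns grow to the right and rows downward; lengths in m; the calibration is good to about 2 mm. The wrist camera is an equidistant fisheye: a pixel r from the principal point sees the ray r / f radians off the axis. A picture is of the moment at which its call begins: read the wrist's pose just before it. camera_model takes no time and is no camera call.
A pose or a line that the arm cannot do raises r.PlanningError and nothing moves.
- r.finish_job(): hands the job in, once; it reports no verdict.
The state is a dict: "time_s": time; "joint_positions": joint angles; "dq": joint speeds; "tau": joint torques, N m; "eef_pos": TCP position; "eef_rot": TCP orientation; "contact_force": force on the tool from outside, world axes, zero at the start; "torque": the same for the moment, N m; "grip_width": finger opening in m.
Only numpy, scipy, OpenCV 4.12 (cv2) and the standard library are available. Lean on these libraries where they do the work, as an engineer would, in place of code of your own. Each camera call takes 0.05 s, during which the arm holds its last target.

## Working session

There is one attempt and no reset: what is moved stays moved. The work goes in short steps, each a Python script; the robot and the scene stay as the last script left them, time stands still between calls to the robot, and variables do not carry over. Pictures are saved under pics/ and viewed, and the job is handed in when it is done.

```bash
mkdir -p pics
cat > h.py <<'E'
import numpy as np, cv2
from workcell import r, command_gripper, optics
from scipy.spatial.transform import Rotation as Ro
def pix2w(name,u,v,d):
    m=optics.camera_model(name);K=np.array(m["K"]);R=np.array(m["R"]);t=np.array(m["t"])
    p=np.array([(u-K[0,2])/K[0,0]*d,(v-K[1,2])/K[1,1]*d,d]);return R.T@(p-t)
def pix2z(name,u,v,z):
    m=optics.camera_model(name);K=np.array(m["K"]);R=np.array(m["R"]);t=np.array(m["t"])
    o=-R.T@t; d=R.T@np.array([(u-K[0,2])/K[0,0],(v-K[1,2])/K[1,1],1.]);return o+d*(z-o[2])/d[2]
def w2pix(name,X):
    m=optics.camera_model(name);c=np.array(m["R"])@X+np.array(m["t"]);p=np.array(m["K"])@c;return p[:2]/p[2]
E
python3 - <<'E'
from h import *
for n in ["side","top"]:
    im,d=optics.get_image(n); cv2.imwrite(f"pics/{n}0.png",im[:,:,::-1]); np.savez(f"{n}0.npz",im=im,d=d)
    m=optics.camera_model(n); print(n,m["K"],-np.array(m["R"]).T@np.array(m["t"]),np.array(m["R"]))
print(r.read_state())
E
```

```text
side [[469.92640612   0.         311.90747529]
 [  0.         469.92640612 203.14093507]
 [  0.           0.           1.        ]] [-0.31929764 -0.70824732  0.85889814] [[ 0.66291684 -0.74832264 -0.0235478 ]
 [-0.42940705 -0.35425806 -0.83072908]
 [ 0.61331138  0.56081589 -0.55617865]]
top [[437.66754543   0.         317.0354866 ]
 [  0.         437.66754543 202.03889817]
 [  0.           0.           1.        ]] [0.29087499 0.0632018  1.30379888] [[ 0.06629693 -0.99779858  0.00164894]
 [-0.97761183 -0.06528622 -0.20003206]
 [ 0.19969936  0.01164949 -0.97978796]]
{'time_s': 0.1, 'joint_positions': array([ 1.04800580e+00,  3.42645433e-01,  1.52490977e+00, -1.69035075e-05,
        1.27539554e+00, -1.46027035e-01]), 'dq': array([ 0.00208402, -0.00147804, -0.00170518, -0.00025569, -0.00037371,
       -0.00040944]), 'tau': array([ 2.19240115e-03, -4.34448802e+01, -2.46493256e+01, -1.79136100e-04,
        4.58036258e-03,  2.88317347e-05]), 'eef_pos': array([0.19299092, 0.48789981, 0.25570348]), 'eef_rot': array([ 1.87267049e-01,  9.82308806e-01, -6.44080900e-04, -2.15233231e-04]), 'contact_force': array([-0.25689014, -0.59294511, -0.40894417]), 'torque': array([ 0.0321808 ,  0.00411526, -0.04326626]), 'grip_width': 0.08574426645743384}
```

View pics/side0.png

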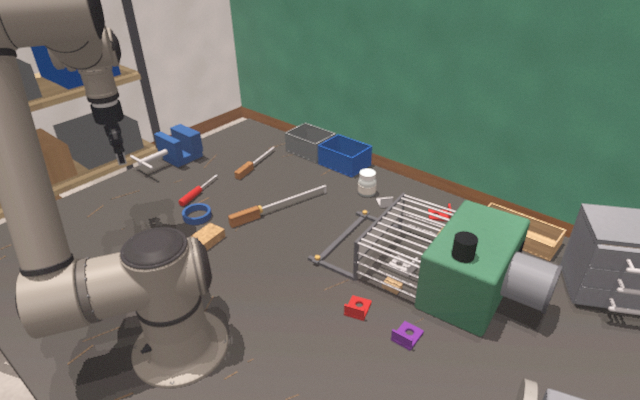

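View pics/top0.png

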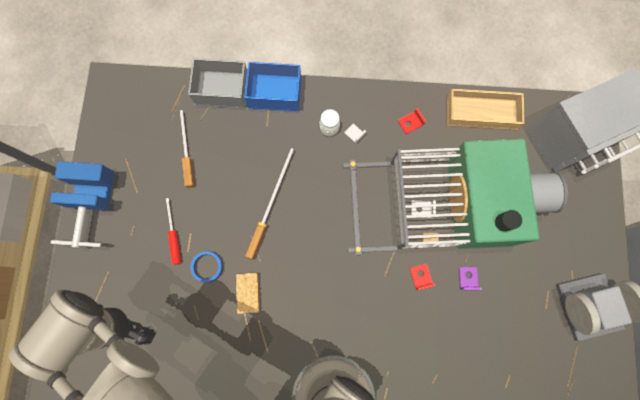

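Run:
```python
import cv2
a=cv2.imread("pics/top0.png"); b=cv2.imread("pics/side0.png")
cv2.imwrite("pics/c1.png",cv2.resize(a[130:270,340:540],None,fx=4,fy=4,interpolation=cv2.INTER_CUBIC))
cv2.imwrite("pics/c2.png",cv2.resize(a[140:270,230:380],None,fx=4.5,fy=4.5,interpolation=cv2.INTER_CUBIC))
cv2.imwrite("pics/c3.png",cv2.resize(b[180:330,300:480],None,fx=4,fy=4,interpolation=cv2.INTER_CUBIC))
```

```text
(no output)
```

View pics/c1.png

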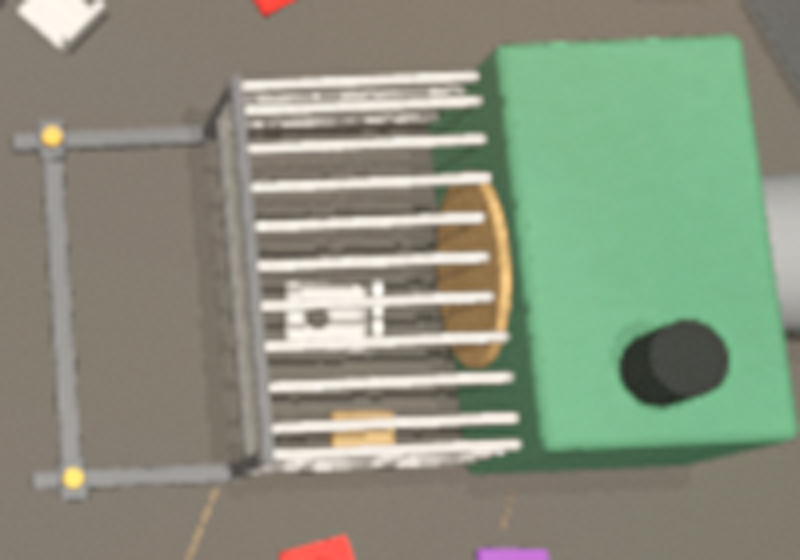

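View pics/c2.png

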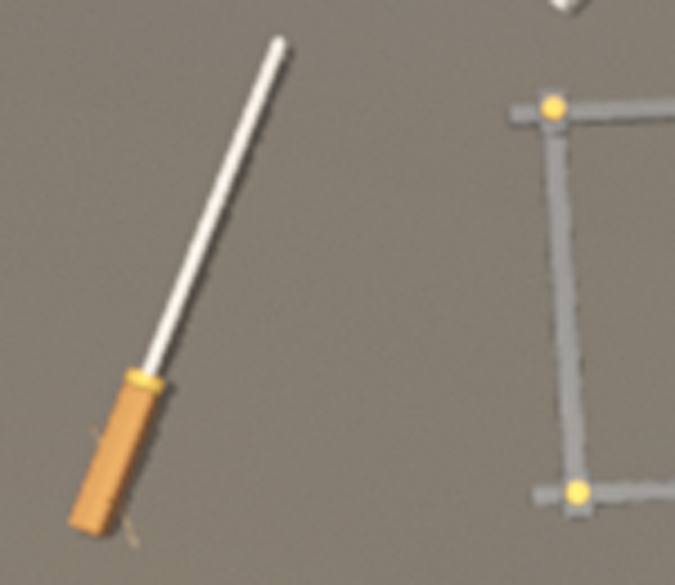

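View pics/c3.png

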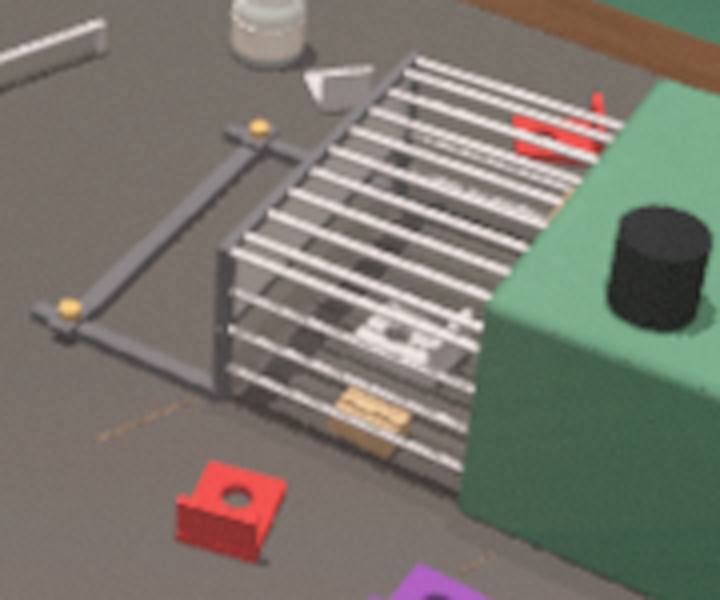

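Run:
```python
from h import *
from scipy.optimize import least_squares
c1=lambda u,v:("top",340+(u-1.5)/4,130+(v-1.5)/4)
c2=lambda u,v:("top",230+(u-1.75)/4.5,140+(v-1.75)/4.5)
c3=lambda u,v:("side",300+(u-1.5)/4,180+(v-1.5)/4)
P=lambda p,z:np.round(pix2z(*p,z),4)
print("runner ends top",P(c1(15,141),.01),P(c1(35,481),.01),P(c2(510,114),.01),P(c2(533,495),.01))
print("runner ends side",P(c3(35,312),.01),P(c3(228,132),.01))
print("stopbar clamps",P(c2(553,107),.014),P(c2(577,492),.014), "side",P(c3(69,309),.014),P(c3(260,127),.014))
print("roof front corner top",P(c1(237,82),.125),P(c1(258,462),.125),"side",P(c3(220,250),.125),P(c3(414,58),.125))
print("post bottom side",P(c3(220,395),0))
print("bracket plate corners top",[P(c1(*q),.008) for q in [(287,281),(287,346),(368,346),(368,283)]],"hole",P(c1(318,316),.008),"upst",P(c1(377,280),.034),P(c1(377,335),.034))
print("side hole",P(c3(401,333),.008))
print("stop bar inner top",P(c1(64,150),.01),P(c1(78,470),.01))
print("hook: handle back, front",P(c2(88,530),.038),P(c2(145,378),.038),"rod end",P(c2(279,42),.03),"corners",[P(c2(*q),.038) for q in[(68,523),(105,536),(126,372),(165,384)]])
print("side pin bottom", P(c3(101,50),.0))
```

```text
runner ends top [0.6762 0.0056 0.01  ] [ 0.417  -0.0233  0.01  ] [0.6759 0.0069 0.01  ] [ 0.4177 -0.0223  0.01  ]
runner ends side [ 0.4076 -0.0246  0.01  ] [0.6662 0.0038 0.01  ]
stopbar clamps [ 0.6816 -0.0219  0.014 ] [ 0.4211 -0.0506  0.014 ] side [ 0.4216 -0.0437  0.014 ] [ 0.6829 -0.0147  0.014 ]
roof front corner top [ 0.6955 -0.143   0.125 ] [ 0.4285 -0.1649  0.125 ] side [ 0.4271 -0.166   0.125 ] [ 0.6913 -0.1393  0.125 ]
post bottom side [ 0.4321 -0.1665  0.    ]
bracket plate corners top [array([ 0.5807, -0.2058,  0.008 ]), array([ 0.5308, -0.2069,  0.008 ]), array([ 0.5348, -0.2676,  0.008 ]), array([ 0.5832, -0.267 ,  0.008 ])] hole [ 0.5553 -0.2297  0.008 ] upst [ 0.5801 -0.267   0.034 ] [ 0.5386 -0.2675  0.034 ]
side hole [ 0.5529 -0.2284  0.008 ]
stop bar inner top [ 0.6715 -0.0323  0.01  ] [ 0.4272 -0.0545  0.01  ]
hook: handle back, front [0.3737 0.2623 0.038 ] [0.4739 0.2349 0.038 ] rod end [0.71   0.1665 0.03  ] corners [array([0.3773, 0.2755, 0.038 ]), array([0.3706, 0.2511, 0.038 ]), array([0.477 , 0.2476, 0.038 ]), array([0.4709, 0.2216, 0.038 ])]
side pin bottom [0.7063 0.1684 0.    ]
```

```bash
cat >> h.py <<'E'
def quat(theta):
    # tool down, tool y along hook x = (cos,sin)
    y=np.array([np.cos(theta),np.sin(theta),0]);z=np.array([0,0,-1.]);x=np.cross(y,z)
    return Ro.from_matrix(np.c_[x,y,z]).as_quat()
def wpix2z(m,st,u,v,z):
    K=np.array(m["K"]);T=np.array(m["tool_from_camera"]);f=K[0,0]
    a=np.array([u-K[0,2],v-K[1,2]]);rr=np.linalg.norm(a);t=rr/f
    d=np.array([*(a/max(rr,1e-9)*np.sin(t)),np.cos(t)])
    R=Ro.from_quat(st["eef_rot"]).as_matrix()
    o=R@T[:3,3]+st["eef_pos"];d=R@T[:3,:3]@d
    return o+d*(z-o[2])/d[2]
def w2wpix(m,st,X):
    K=np.array(m["K"]);T=np.array(m["tool_from_camera"])
    R=Ro.from_quat(st["eef_rot"]).as_matrix()
    c=T[:3,:3].T@(R.T@(np.asarray(X)-st["eef_pos"])-T[:3,3])
    t=np.arctan2(np.hypot(c[0],c[1]),c[2]);a=c[:2]/np.hypot(c[0],c[1])
    return K[:2,2]+K[0,0]*t*a
def show(st=None):
    st=st or r.read_state();print("t",round(st["time_s"],2),"p",np.round(st["eef_pos"],4),"F",np.round(st["contact_force"],2),"T",np.round(st["torque"],2),"w",round(st["grip_width"],4),"q",np.round(st["joint_positions"],2))
E
python3 - <<'E'
from h import *
q=quat(1.293)
print(optics.camera_model("wrist"))
r.reach([0.448,0.2417,0.2],q); 
st=r.read_state(); im,d=optics.get_image("wrist"); cv2.imwrite("pics/w1.png",im[:,:,::-1]); np.savez("w1.npz",d=d); show(st)
m=optics.camera_model("wrist")
for X in [(0.448,.2417,.03),(.708,.1675,.0),(.3737,.2623,.038),(.4739,.2349,.038)]: print(w2wpix(m,st,X))
E
```

```text
{'K': array([[309.70691629,   0.        , 316.88567763],
       [  0.        , 309.70691629, 199.69391083],
       [  0.        ,   0.        ,   1.        ]]), 'tool_from_camera': array([[ 9.60013011e-04, -9.52459552e-01, -3.04663553e-01,
         7.85184649e-02],
       [ 9.99999537e-01,  9.32557154e-04,  2.35635662e-04,
        -5.49239381e-04],
       [ 5.96827395e-05, -3.04663639e-01,  9.52460006e-01,
        -1.16837228e-01],
       [ 0.00000000e+00,  0.00000000e+00,  0.00000000e+00,
         1.00000000e+00]])}
t 1.45 p [0.4477 0.2425 0.2002] F [-0.19  0.53  0.27] T [ 0.01  0.04 -0.03] w 0.085 q [ 0.35  0.37  1.65  0.    1.12 -0.95]
[316.60313241 187.11160578]
[316.34268199 362.13172287]
[316.09130938 106.04672669]
[317.14520264 216.14507699]
```

View pics/w1.png

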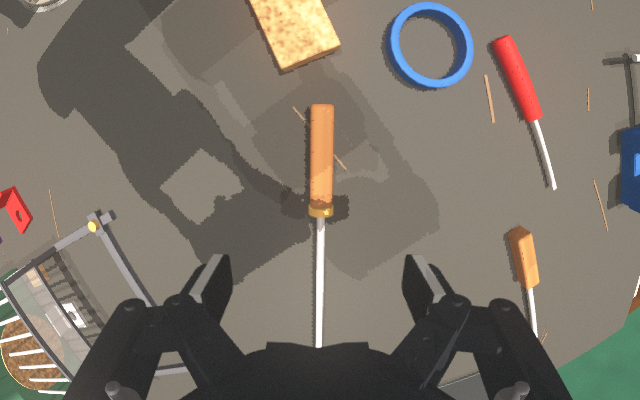

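Run:
```python
from h import *
im=cv2.imread("pics/w1.png"); cv2.imwrite("pics/w1c.png",cv2.resize(im[90:350,260:390],None,fx=2.3,fy=2.3,interpolation=cv2.INTER_CUBIC))
```

```text
(no output)
```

View pics/w1c.png

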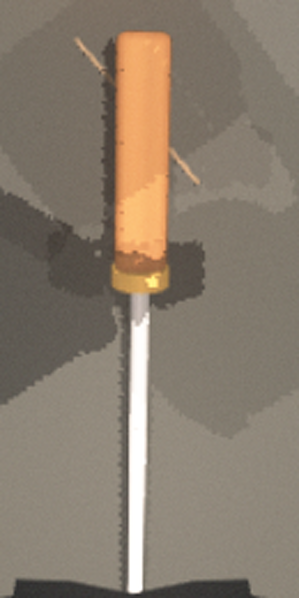

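Run:
```python
from h import *
m=optics.camera_model("wrist");st=r.read_state()
c=lambda u,v:(260+(u-.65)/2.3,90+(v-.65)/2.3)
W=lambda u,v,z:np.round(wpix2z(m,st,*c(u,v),z),4)
B=W(143,33,.038);F=W(141,262,.038);C=W(140,282,.038);r1=W(140,300,.03);r2=W(135.5,590,.03)
print(B,F,C,r1,r2)
v=r2-B;v=v[:2]/np.linalg.norm(v[:2]);print("theta from B-r2",np.arctan2(-v[0]*-1,-v[1]) if 0 else np.arctan2(v[0],-v[1]))
v2=r2-r1;print(np.arctan2(v2[0],-v2[1]))
print("BC len",np.linalg.norm((C-B)[:2]),"grip",B[:2]+v*.075,"pin",B[:2]+v*.35)
```

```text
[0.3733 0.2679 0.038 ] [0.4626 0.2421 0.038 ] [0.471  0.2394 0.038 ] [0.4818 0.2364 0.03  ] [0.6473 0.1881 0.03  ]
theta from B-r2 1.28739467124287
1.2868398083631527
BC len 0.10177200007860705 grip [0.44530824 0.24692826] pin [0.70933843 0.17003187]
```

Run:
```python
from h import *
print(r.tip_extent)
q=quat(1.2875)
command_gripper(0.06)
r.reach([0.4453,0.2465,0.10],q); show()
print(r.move_straight([0.4453,0.2465,0.028],q,speed=0.1,max_force=10)); show()
command_gripper(0.0,force=90); show()
r.move_straight([0.4453,0.2465,0.075],q,speed=0.1); show()
st=r.read_state(); im,d=optics.get_image("side"); cv2.imwrite("pics/s2.png",cv2.resize(im[100:300,150:450],None,fx=2.6,fy=2.6)[:,:,::-1])
```

```text
0.025
t 2.36 p [0.4456 0.2466 0.1003] F [ 0.03 -0.51  0.16] T [ 0.03  0.02 -0.01] w 0.0598 q [ 0.35  0.5   1.77 -0.    0.88 -0.93]
False
t 3.23 p [0.4459 0.2467 0.0288] F [ 0.08 -0.17 -0.18] T [ 0.03 -0.02 -0.03] w 0.0597 q [ 0.35  0.62  1.82 -0.    0.71 -0.93]
t 3.66 p [0.4457 0.2467 0.0287] F [-0.87 -0.08  5.82] T [-0.14  0.16 -0.03] w 0.0209 q [ 0.35  0.62  1.82  0.    0.7  -0.93]
t 4.28 p [0.4449 0.2464 0.0746] F [ 0.58  0.38 -1.24] T [ 0.   -0.01  0.04] w 0.021 q [ 0.35  0.54  1.79 -0.    0.81 -0.93]
```

View pics/s2.png

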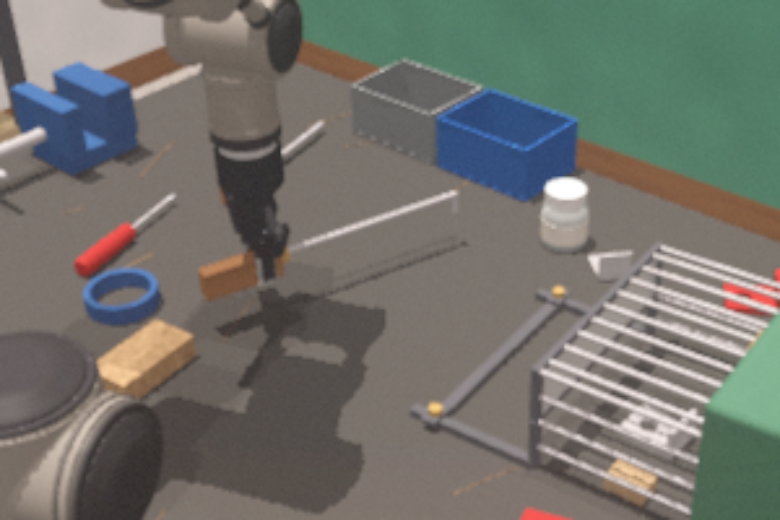

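```bash
cat >> h.py <<'E'
PSI=0.107
UX=np.array([np.cos(PSI),np.sin(PSI)]);UY=np.array([-np.sin(PSI),np.cos(PSI)])
HOLE=np.array([0.5541,-0.229])
ZG=0.0287
L=0.275
def tcp(pin_xy,under,th=PSI,off=np.zeros(2)):
    y=np.array([-np.sin(th),np.cos(th)])
    p=np.asarray(pin_xy)+L*y+off
    return [p[0],p[1],ZG+under]
E
python3 - <<'E'
from h import *
p=r.read_state()["eef_pos"]
r.move_straight([p[0],p[1],0.13],speed=0.15)
pin=HOLE+UY*0.125
r.reach(tcp(pin,0.10),quat(PSI)); show()
r.move_straight(tcp(pin,0.05),quat(PSI),speed=0.15); r.hold(0.2); show()
for n in ["top","side"]:
    im,d=optics.get_image(n); np.savez(n+"3.npz",im=im,d=d)
    s=(slice(120,280),slice(200,480)) if n=="top" else (slice(150,330),slice(200,480))
    cv2.imwrite(f"pics/{n}3.png",cv2.resize(im[s],None,fx=2.8,fy=2.8,interpolation=cv2.INTER_CUBIC)[:,:,::-1])
    for X in [[*pin,.05],[*pin,.08]]: print(n,w2pix(n,X),(w2pix(n,X)-[s[1].start,s[0].start])*2.8)
E
```

```text
t 5.79 p [0.5107 0.1688 0.1278] F [-0.7   0.16 -2.25] T [0.04 0.06 0.02] w 0.0211 q [0.18 0.5  1.66 0.   0.98 0.07]
t 6.47 p [0.512  0.1689 0.0798] F [-0.38 -0.51 -0.86] T [0.02 0.03 0.04] w 0.021 q [0.18 0.57 1.7  0.   0.87 0.07]
top [379.4574394  208.03311441] [502.48083033 246.49272034]
top [380.94617088 206.06822253] [506.64927846 240.9910231 ]
side [361.03118585 234.8749147 ] [450.88732038 237.64976116]
side [361.40656447 226.2678138 ] [451.9383805  213.54987863]
```

View pics/top3.png

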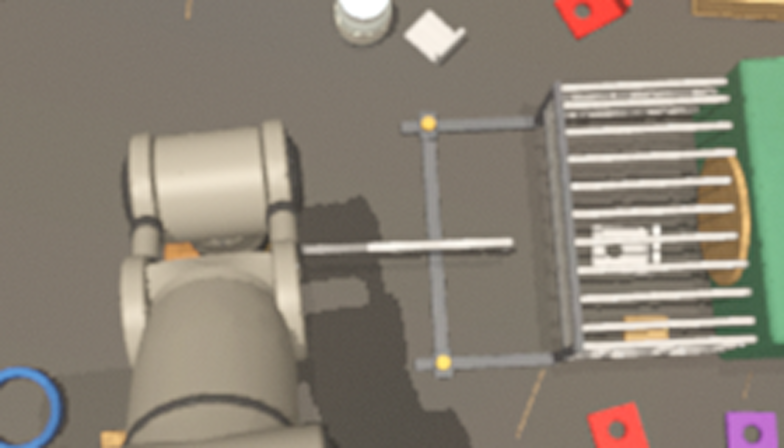

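View pics/side3.png

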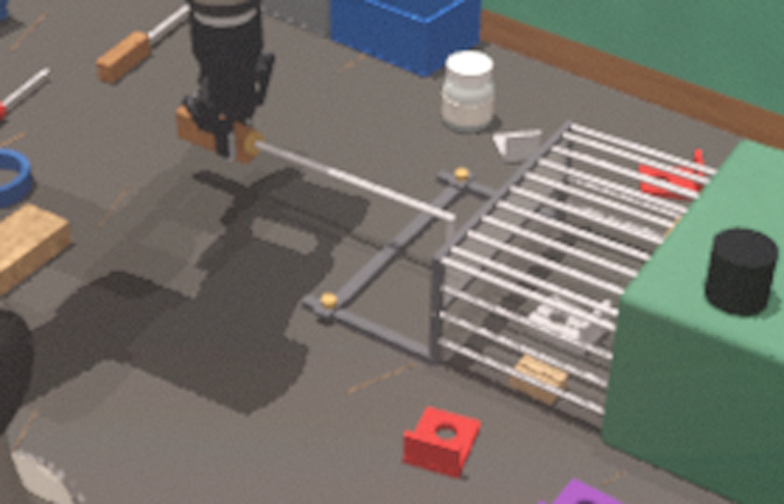

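Run:
```python
from h import *
t=np.load("top3.npz")["im"];s=np.load("side3.npz")["im"]
a=cv2.resize(t[185:225,355:425],None,fx=9,fy=9,interpolation=cv2.INTER_CUBIC)
b=cv2.resize(s[210:275,340:420],None,fx=8,fy=8,interpolation=cv2.INTER_CUBIC)
cv2.imwrite("pics/t3c.png",a[:,:,::-1]);cv2.imwrite("pics/s3c.png",b[:,:,::-1])
st=r.read_state();y=UY;p=st["eef_pos"][:2]-L*y;u=st["eef_pos"][2]-ZG
for z in [u,u+.03]:print(((w2pix("top",[*p,z])-[355,185])*9+4),((w2pix("side",[*p,z])-[340,210])*8+3.5))
```

```text
[224.1460159  209.47385009] [172.29131829 199.89317969]
[237.55306801 191.73652699] [175.30159299 130.99633496]
```

View pics/t3c.png

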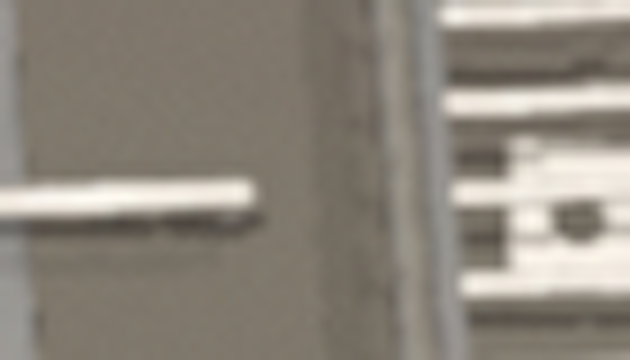

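View pics/s3c.png

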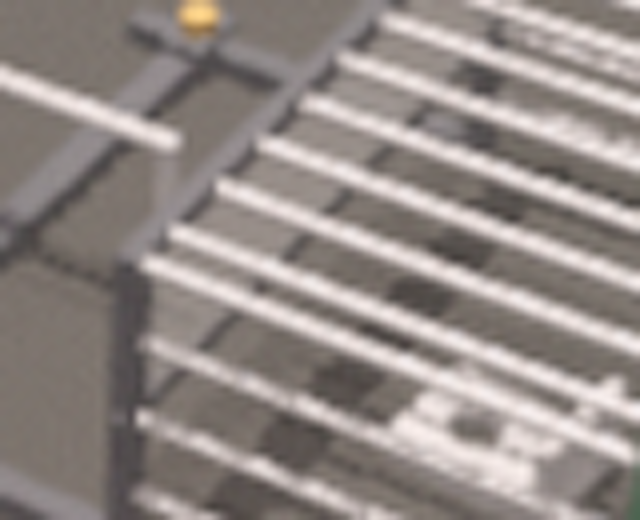

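```bash
sed -i 's/^HOLE=.*/HOLE=np.array([0.5556,-0.2280])/' h.py
python3 - <<'E'
from h import *
pin=HOLE+UY*0.125
q=quat(PSI)
print(r.move_straight(tcp(pin,0.018),q,speed=0.1,max_force=4)); show()
print(r.move_straight(tcp(HOLE,0.018),q,speed=0.1,max_force=4)); r.hold(.2);show()
for n in ["top","side"]:
    im,d=optics.get_image(n); np.savez(n+"4.npz",im=im,d=d)
t=np.load("top4.npz")["im"];s=np.load("side4.npz")["im"]
a=cv2.resize(t[185:235,395:455],None,fx=10,fy=10,interpolation=cv2.INTER_CUBIC)
b=cv2.resize(s[225:285,360:430],None,fx=9,fy=9,interpolation=cv2.INTER_CUBIC)
cv2.imwrite("pics/t4c.png",a[:,:,::-1]);cv2.imwrite("pics/s4c.png",b[:,:,::-1])
E
```

```text
False
t 7.04 p [0.5128 0.1697 0.0466] F [ 0.67  0.93 -1.8 ] T [-0.03 -0.    0.  ] w 0.0206 q [ 0.18  0.62  1.72 -0.    0.8   0.07]
False
t 8.64 p [0.5262 0.0459 0.0467] F [-0.28  0.23 -1.41] T [ 0.05 -0.02  0.05] w 0.0212 q [-0.06  0.61  1.76  0.    0.78 -0.17]
```

View pics/t4c.png

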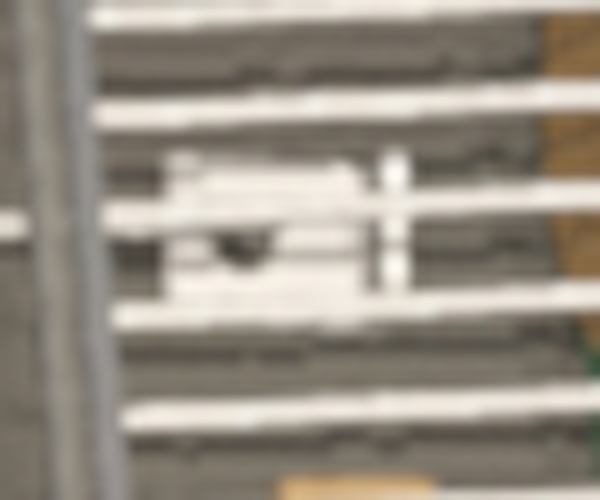

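View pics/s4c.png

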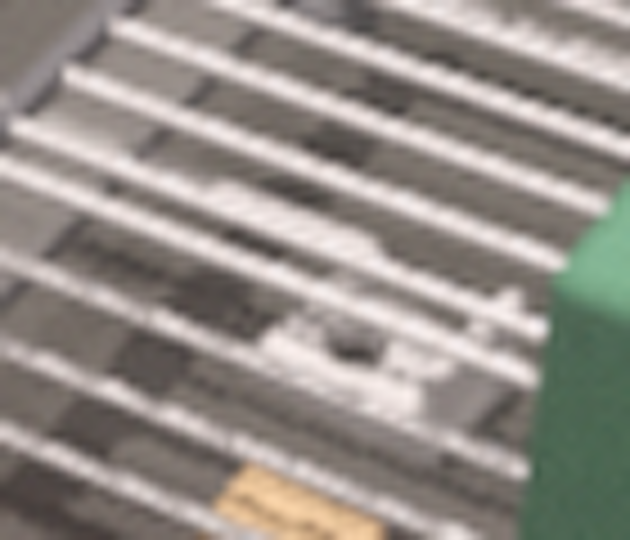

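Run:
```python
from h import *
q=quat(PSI)
print(r.move_straight(tcp(HOLE,-0.001),q,speed=0.025,max_force=3)); show()
r.hold(.2);show()
for n in ["top","side"]:
    im,d=optics.get_image(n); np.savez(n+"5.npz",im=im,d=d)
t=np.load("top5.npz")["im"];s=np.load("side5.npz")["im"]
a=cv2.resize(t[185:235,395:455],None,fx=7,fy=7,interpolation=cv2.INTER_CUBIC)
b=cv2.resize(s[225:285,360:430],None,fx=9,fy=9,interpolation=cv2.INTER_CUBIC)
cv2.imwrite("pics/t5c.png",a[:,:,::-1]);cv2.imwrite("pics/s5c.png",b[:,:,::-1])
```

```text
True
t 9.43 p [0.5259 0.0454 0.0287] F [-1.5   0.37  5.16] T [-0.06  0.05 -0.  ] w 0.0208 q [-0.06  0.64  1.77 -0.    0.74 -0.17]
t 9.62 p [0.5259 0.0454 0.0287] F [0.07 0.19 6.18] T [-0.01  0.05  0.04] w 0.0213 q [-0.06  0.64  1.77 -0.    0.74 -0.17]
```

View pics/t5c.png

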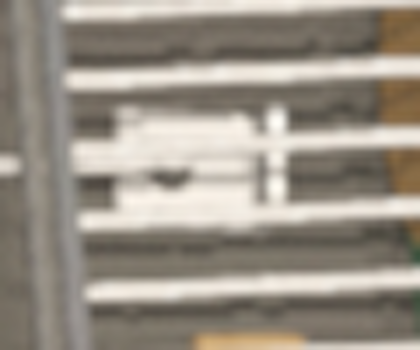

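View pics/s5c.png

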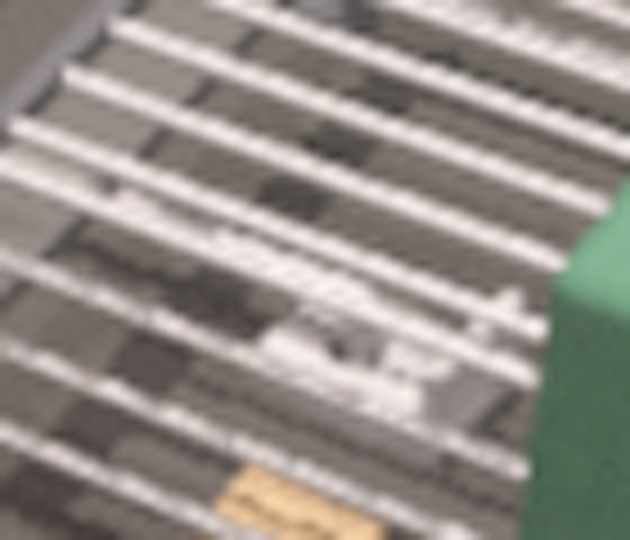

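Run:
```python
from h import *
q=quat(PSI)
r.move_straight(tcp(HOLE,0.0025),q,speed=0.02);r.hold(.2);show()
print(r.move_straight(tcp(HOLE+UY*0.118,0.0025),q,speed=0.07,max_force=6)); show()
r.hold(.3);show()
for n in ["top","side"]:
    im,d=optics.get_image(n); np.savez(n+"6.npz",im=im,d=d)
t=np.load("top6.npz")["im"];s=np.load("side6.npz")["im"]
a=cv2.resize(t[140:270,340:460],None,fx=5,fy=4.5,interpolation=cv2.INTER_CUBIC)
b=cv2.resize(s[185:285,300:430],None,fx=6,fy=6,interpolation=cv2.INTER_CUBIC)
cv2.imwrite("pics/t6c.png",a[:,:,::-1]);cv2.imwrite("pics/s6c.png",b[:,:,::-1])
```

```text
t 10.24 p [0.5261 0.0455 0.031 ] F [-0.   -0.26 -2.16] T [-0.01 -0.02  0.  ] w 0.0211 q [-0.06  0.63  1.76  0.    0.74 -0.17]
False
t 12.07 p [0.5137 0.1625 0.0312] F [-0.1  -0.1  -1.65] T [-0.   -0.02  0.04] w 0.0207 q [0.16 0.65 1.73 0.   0.76 0.06]
t 12.38 p [0.5136 0.1627 0.0312] F [ 0.55  0.32 -2.11] T [ 0.05  0.02 -0.01] w 0.021 q [0.16 0.65 1.73 0.   0.76 0.06]
```

View pics/t6c.png

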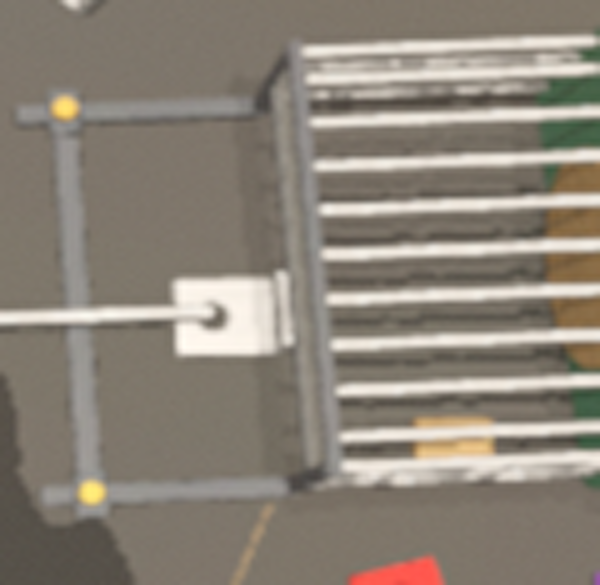

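View pics/s6c.png

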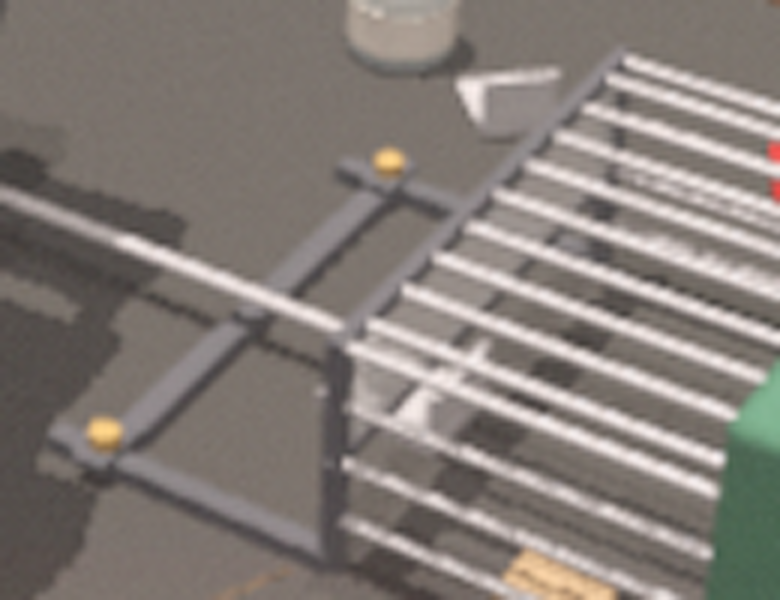

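```bash
cat >> h.py <<'E'
def pull(n=10,dt=0.02):
    a=[]
    for _ in range(n):
        r.hold(dt); a.append(r.read_state()["contact_force"])
    f=np.mean(a,0); return -f[:2]@UY, f[:2]@UX, f[2]
E
python3 - <<'E'
from h import *
q=quat(PSI)
r.move_straight(tcp(HOLE+UY*0.138,0.0025),q,speed=0.06,max_force=6)
print("base",pull())
print(r.move_straight(tcp(HOLE+UY*0.195,0.0025),q,speed=0.02,max_force=4)); show()
print(pull());show()
p=r.read_state()["eef_pos"];print("pin travel",(p[:2]-np.array(tcp(HOLE,0)[:2]))@UY)
E
```

```text
base (np.float64(0.10903008870978417), np.float64(-0.346127385096871), np.float64(-2.0252273239835863))
True
t 14.76 p [0.5075 0.2149 0.0306] F [ 0.91 -1.33 -2.18] T [-0.22 -0.19  0.15] w 0.0213 q [ 0.26  0.66  1.7  -0.    0.78  0.15]
(np.float64(0.3453978817563632), np.float64(0.28940650454588246), np.float64(-1.6050021331952116))
t 14.93 p [0.5071 0.2148 0.0301] F [ 0.97 -0.43 -1.97] T [-0.06 -0.    0.01] w 0.0209 q [ 0.26  0.66  1.7  -0.    0.78  0.15]
pin travel 0.17040559843937367
```

Run:
```python
from h import *
for n in ["top","side"]:
    im,d=optics.get_image(n); np.savez(n+"7.npz",im=im,d=d)
t=np.load("top7.npz")["im"]
a=cv2.resize(t[155:265,340:440],None,fx=6,fy=5.4,interpolation=cv2.INTER_CUBIC)
cv2.imwrite("pics/t7c.png",a[:,:,::-1])
```

```text
(no output)
```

View pics/t7c.png

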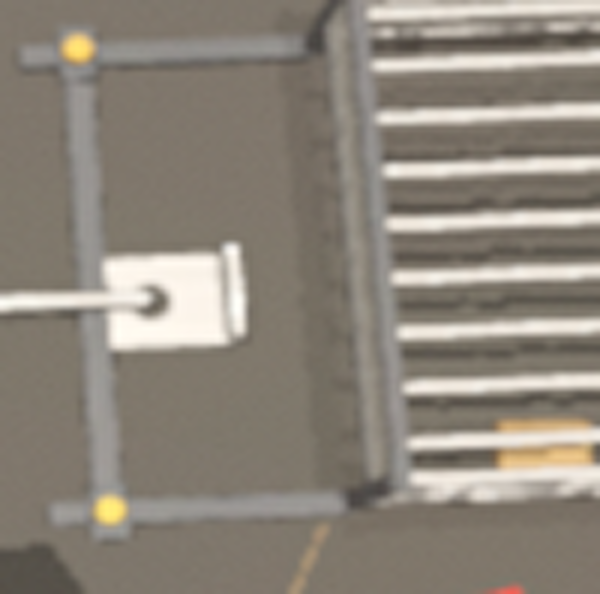

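Run:
```python
from h import *
q=quat(PSI)
s=0.1707
for i in range(14):
    r.move_straight(tcp(HOLE+UY*s,0.0025),q,speed=0.01,max_force=6)
    f=pull(6);p=r.read_state()["eef_pos"];print(round(s,4),np.round(f,2),round((p[:2]-np.array(tcp(HOLE,0)[:2]))@UY,4),round(p[2],4))
    if f[0]>6: break
    s+=0.0004 if f[0]<2 else 0.0002
```

```text
0.1707 [ 2.78 -0.84 -3.06] 0.1705 0.031
0.1709 [ 5.14 -0.93 -3.7 ] 0.1705 0.031
0.1711 [ 6.52 -0.82 -3.37] 0.1706 0.031
```

Run:
```python
from h import *
q=quat(PSI)
s=0.1713
for i in range(8):
    r.move_straight(tcp(HOLE+UY*s,0.0025),q,speed=0.01,max_force=5)
    f=pull(12);print(round(s,4),np.round(f,2))
    if abs(f[0]-9.1)<.6: break
    s+=(9.1-f[0])/10000
r.hold(1.0); print(pull(15)); r.hold(.5);print(pull(15)); show()
im,d=optics.get_image("top")
a=cv2.resize(im[155:265,340:440],None,fx=6,fy=5.4,interpolation=cv2.INTER_CUBIC)
cv2.imwrite("pics/t8c.png",a[:,:,::-1])
```

```text
0.1713 [ 7.01 -0.69 -3.51]
0.1715 [ 7.68 -0.88 -3.64]
0.1717 [ 8.28 -0.92 -3.26]
0.1717 [ 9.06 -0.69 -3.64]
(np.float64(9.065998697029922), np.float64(-0.7769328149954596), np.float64(-3.6902200689743045))
(np.float64(8.857969058842645), np.float64(-0.7549662088784237), np.float64(-3.6185947833624805))
t 19.91 p [0.5077 0.2151 0.0309] F [ 0.38 -8.52 -3.69] T [-1.07  0.   -0.12] w 0.0207 q [ 0.26  0.66  1.7  -0.    0.78  0.16]
```

View pics/t8c.png

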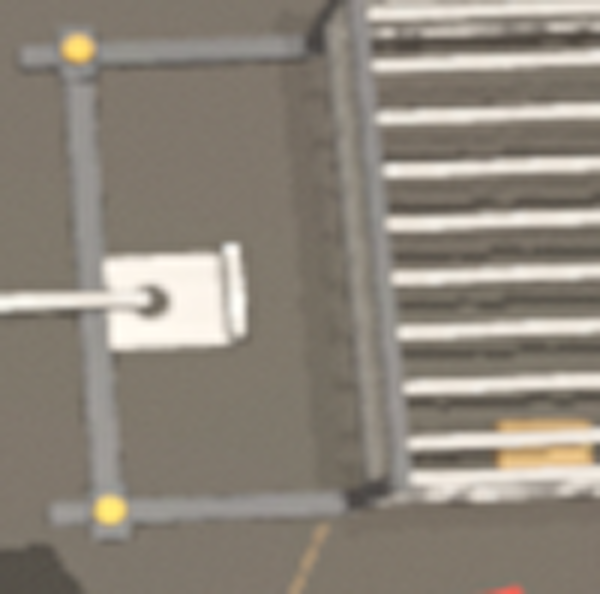

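Run:
```python
from h import *
q=quat(PSI)
r.move_straight(tcp(HOLE+UY*0.1662,0.0025),q,speed=0.02);print(pull(8))
print(r.move_straight(tcp(HOLE+UY*0.1662,0.022),q,speed=0.03,max_force=4));print(pull(8));show()
im,d=optics.get_image("top")
a=cv2.resize(im[155:265,340:440],None,fx=6,fy=5.4,interpolation=cv2.INTER_CUBIC)
cv2.imwrite("pics/t9c.png",a[:,:,::-1])
im,d=optics.get_image("side")
cv2.imwrite("pics/s9c.png",cv2.resize(im[180:290,290:420],None,fx=6,fy=5.4,interpolation=cv2.INTER_CUBIC)[:,:,::-1])
```

```text
(np.float64(-0.2239981574184471), np.float64(0.042882879592335006), np.float64(-1.7965723895456294))
False
(np.float64(0.04254518284255126), np.float64(-0.22769706926159353), np.float64(-1.8466924659834107))
t 21.45 p [0.5083 0.2106 0.0505] F [ 0.02 -0.41 -1.94] T [ 0.02  0.02 -0.01] w 0.021 q [0.25 0.63 1.69 0.   0.82 0.15]
```

View pics/t9c.png

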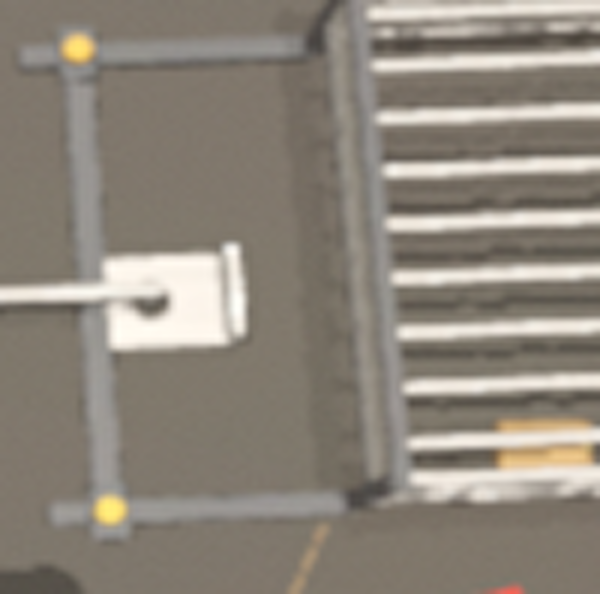

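View pics/s9c.png

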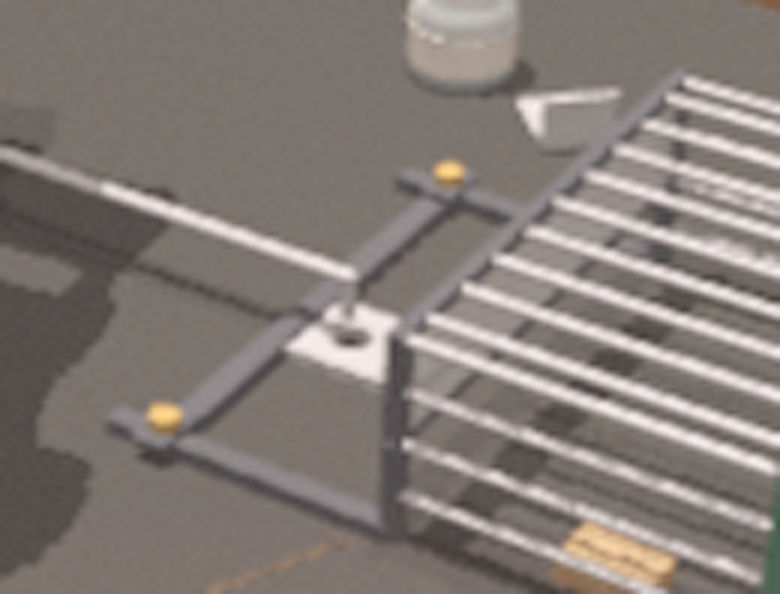

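Run:
```python
from h import *
r.move_straight(tcp(HOLE+UY*0.1662,0.10),quat(PSI),speed=0.15)
q=quat(1.2875)
r.reach([0.4453,0.2465,0.13],q); show()
r.move_straight([0.4453,0.2465,0.045],q,speed=0.12,max_force=5)
print(r.move_straight([0.4453,0.2465,0.0285],q,speed=0.02,max_force=2.5)); r.hold(.2);show()
im,d=optics.get_image("side")
cv2.imwrite("pics/s10c.png",cv2.resize(im[140:300,200:420],None,fx=3.5,fy=3.5,interpolation=cv2.INTER_CUBIC)[:,:,::-1])
```

```text
t 23.23 p [0.4453 0.2464 0.1294] F [-0.5   0.31 -1.  ] T [-0.04  0.01  0.03] w 0.021 q [ 0.35  0.46  1.74 -0.    0.95 -0.93]
True
t 25.06 p [0.4451 0.2464 0.0287] F [-0.41 -0.06  5.44] T [-0.01 -0.08 -0.03] w 0.021 q [ 0.35  0.62  1.82 -0.    0.71 -0.93]
```

View pics/s10c.png

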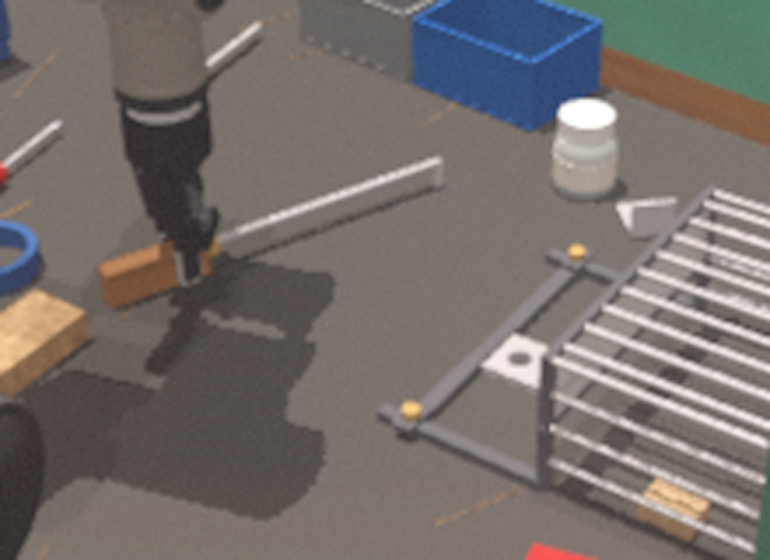

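Rod is flat on the bench. Release, retreat, and check.

Run:
```python
from h import *
q=quat(1.2875)
command_gripper(0.06); r.hold(.2); show()
r.move_straight([0.4453,0.2465,0.2],q,speed=0.12); 
r.reach([0.25,0.43,0.25],quat(1.2875)); r.hold(.3); show()
im,d=optics.get_image("top"); cv2.imwrite("pics/top11.png",cv2.resize(im[60:300,150:550],None,fx=2,fy=2)[:,:,::-1])
cv2.imwrite("pics/t11c.png",cv2.resize(im[155:265,340:440],None,fx=6,fy=5.4,interpolation=cv2.INTER_CUBIC)[:,:,::-1])
im,d=optics.get_image("side"); cv2.imwrite("pics/side11.png",cv2.resize(im[140:300,200:420],None,fx=3.5,fy=3.5)[:,:,::-1])
```

```text
t 25.77 p [0.4444 0.2461 0.028 ] F [-1.04  0.14  0.17] T [-0.    0.05  0.01] w 0.0605 q [ 0.35  0.62  1.82 -0.    0.71 -0.93]
t 28.71 p [0.2507 0.4295 0.2498] F [ 0.95  0.22 -0.66] T [-0.    0.03 -0.04] w 0.06 q [ 0.89  0.3   1.61 -0.    1.24 -0.4 ]
```

View pics/top11.png

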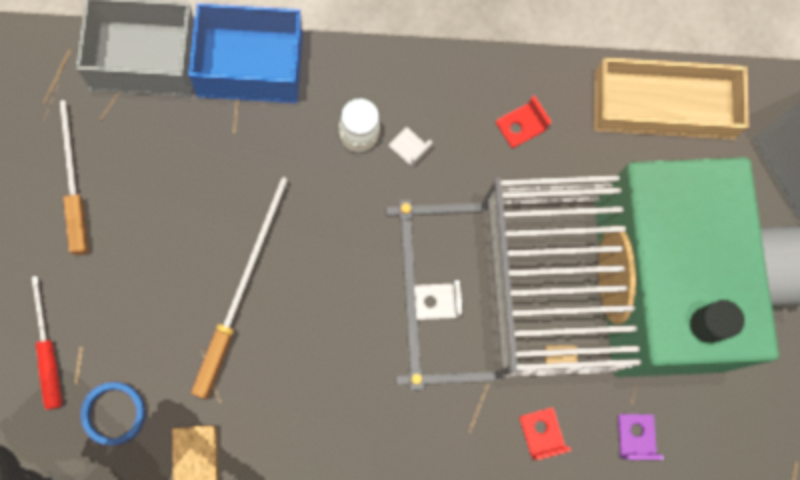

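View pics/t11c.png

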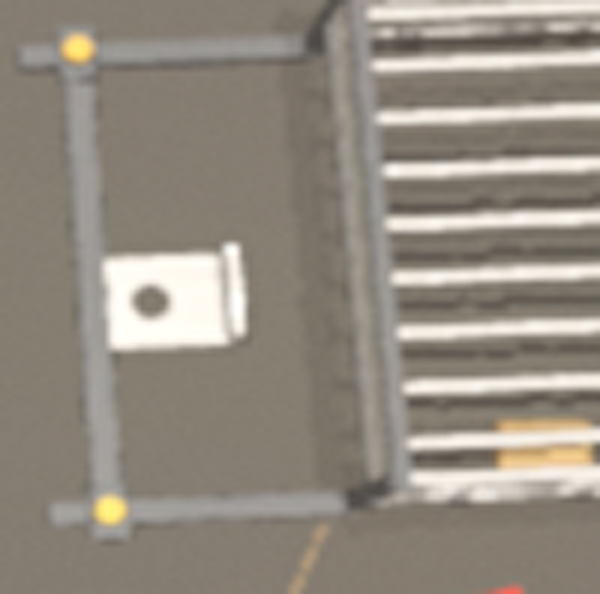

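View pics/side11.png

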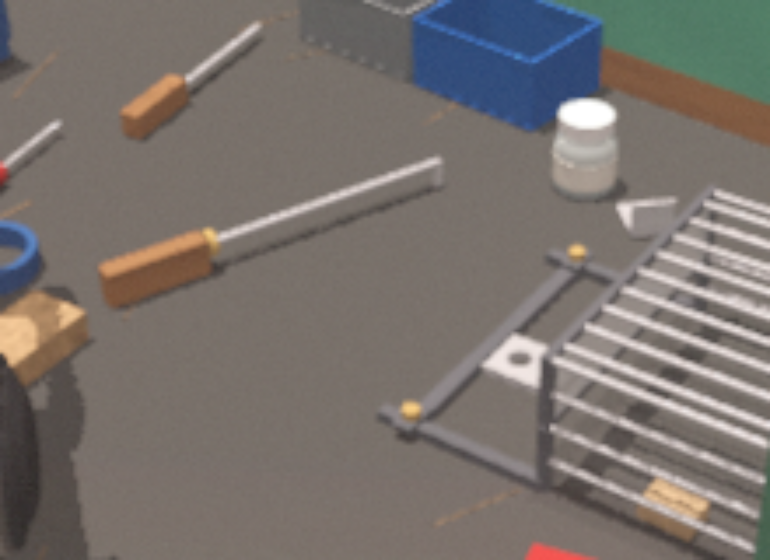

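The pictures show the bracket square against the stop bar (front edge at column 105 of the crop, flush along the bar). The rod lies flat, well beyond the frame ends, and the other things are unmoved.

```bash
python3 -c "
from h import *
print(r.finish_job())"
```

```text
the job is handed in; nothing more can be done
None
```

The job is done and handed in. The bracket lies against the stop bar of the catch frame, and the rod is back on the open bench. The last check was at 28.7 s on the robot's clock.

- **Hooking:** I gripped the rod by its handle, took it in under the guard and dropped the pin into the hole. The pin went down to bench level, 8 mm below where the plate would have stopped it.
- **Pulling:** I drew the bracket out along the sander's +y until it met the stop bar. I then held it there with a pull of 8.9 to 9.1 N for more than 1.5 s.
- **Forces:** The highest steady pull I read was about 9.1 N. The largest vertical reading was about 6 N, when the rod touched down on the bench. The 15 N and 20 N limits were never measured at the contacts themselves, only judged from the wrist force, and I took no continuous record during the moves.
- **Unhooking and laying down:** I backed the pin off about 5 mm and lifted it straight up, and the bracket did not move. The rod lies flat where it started, with its pin about 0.3 m in front of the mouth. The frame ends 0.15 m out.

The last top and side pictures show the bracket flush and square on the stop bar. The rod is clear of the sander, and everything else looks unmoved.

Two things disagreed:
- **Cameras:** The side and top cameras differed by 2 to 3 mm on the hole's position, so I used a value between them.
- **First contact:** The first stop against the bar was a brief force spike that fell back to about 0.3 N. I then raised the pull to 9 N in small steps.

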